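# Prime the misting pump from the bench controls

### The arm

A 6-joint arm with a two-finger parallel gripper is mounted at the origin on the work surface. World frame = base frame: x ahead of the robot, y to its left, z up, the work surface at z = 0. Lengths are in m, angles in rad, forces in N, time in s.
With the tool pointing down it reaches from about 0.425 to 0.925 m from the base axis. Payload 12.5 kg.
Tool frame: the origin (TCP) lies between the finger pads; the fingertips stand 11 mm ahead of it and the grasp point (between the pads) lies 8 mm behind it; y points along the fingers, z is the direction in which the jaws open and shut, and the axes are right-handed (so a half turn about y gives the same grasp; the last joint's range is limited). The gripper opens to 85 mm and grips with 20 to 120 N. Pads are 22 mm wide; open, the fingers measure 114 mm over their backs; the gripper's body (76 mm by 85 mm) begins 54 mm behind the grasp point. The pads swing forward as they close: fully open they stand 13 mm farther back than shut.
Start: joints at [-1.443, 0.491, 1.559, -0, 1.092, -0.106], TCP at [0.145, -0.608, 0.216] pointing down, gripper open.
Joint ranges: [-3.1, 3.1], [-0.84, 2.19], [0.05, 2.79], [-1.13, 4.28], [0.06, 2.93], [-2.69, 2.69]. Speed limits (rad/s): [2.22, 2.22, 2.79, 3.14, 3.14, 3.14].

### API

Orientations are given as a unit quaternion [w, x, y, z].
In Python, from workcell import r gives the robot as it stands.
- The arm moves only by the shell command python3 -m crank 'ROWS' [OPENING] [FORCE]. ROWS is JSON, a list that holds one entry, the list of rows, each a list of 6 numbers: the shift along the world's x, y, z in m, then the turn, a rotation vector about the world's x, y, z in rad. In form: [[[tx, ty, tz, ax, ay, az], ...]]. A call has 1 to 12 rows; each row shifts and turns the commanded pose from where the row before left it; what a row does not reach is not made up. A row lasts 1/8 s, in which the tool goes at most 62.5 mm and 10.7 degrees, less where a joint would pass 70% of its speed; a pose out of reach is approached as far as the arm can. A call with a gripper value outside its range is refused whole. OPENING is the closure, from 0 (fully open) to 1 (shut), set as the call begins (- or left out, the last holds). The fingers move at their own pace and stop on an object; FORCE is the grip in N (left out, the last holds). Time passes only in rows, so rows that do not move let the fingers close. It gives the time, the measured TCP pose, the force and the opening at its end, in the units of the state.
- r.read_state(): the state, without advancing time (a new reading comes with each control period).
- r.capture(name): name is "scene" or "side" or "wrist"; returns (picture, depth): 420x560x3 uint8, blue, green, red; 420x560 float32, m along the optical axis (not along the pixel's ray), 0 where there is no reading.
- r.camera_info(name): a dict with "K" (3x3 intrinsics, pixels), "eye" and "attitude" of the camera in the world; the wrist camera has in their place "mount" (4x4, takes a point from camera to tool coordinates, whose origin is the TCP and whose axes are the tool frame's). Camera axes: x right, y down, z forward; pixel columns grow to the right and rows downward; lengths in m; the calibration is good to about 2 mm. A picture is of the moment at which its call begins: read the wrist's pose just before it. camera_info takes no time and is no camera call.
- r.sign_off(): hands the job in, once; it reports no verdict.
Trained networks look in the newest picture that a camera, given by its name, has taken for a name from the list of things; names that differ only in an ending like _2 or _b are one class to them, and where a whole thing is asked for, a point or a joint stands for the part that bears it (a point fixed in the world has none). Each returns a list of dicts, best first, with "conf" (0 to 1); they miss things now and then, are a little off and sometimes report something else, mostly with a low value. They report only what shows in the picture. A call takes as long as a camera call. They do not tell look-alikes from the thing itself.
- r.spot_in(label, camera): "rect" ([left, top, right, bottom] in pixels, round what is visible of it).
- r.silhouettes(label, camera): "mask" (420x560 bool, what is visible of it) and "rect" ([left, top, right, bottom] in pixels, round what is visible of it).
The state is a dict: "t": time; "joint_pos": joint angles; "joint_velocities": joint speeds; "effort": joint torques, N m; "position": TCP position; "tcp_rot": TCP orientation; "force": force on the tool from outside, world axes, zero at the start; "torque": the same for the moment, N m; "opening": finger opening in m.
Only numpy, scipy, OpenCV 4.12 (cv2) and the standard library are available. Lean on these libraries where they do the work, as an engineer would, in place of code of your own. Each camera call takes 0.05 s, during which the arm holds its last target. There are 200 camera calls.

### The job

Prime the misting pump of the growing trough: first press down the raised end of the rocker switch so that it tips fully over, then push the long bar-shaped key fully down, then press the big mushroom button fully down and keep it held down: finish while your fingers are still holding it. Leave the square key and the round key up, and only touch the controls: do not lift or shift the loose button box, and leave everything else on the bench where it stands.

Things in the scene. Friction and masses are not known exactly. Their poses are not given: they have to be found in the camera images.
- rocker_end (a point): where to press the rocker switch: on the top face of its white paddle (84 x 44 x 10 mm), on the centre line, 33 mm from the pivot towards the end that is UP at the start. It is then about 72 mm above the bench, and about 58 mm once tipped over. The point turns with the paddle.
- rocker_box: the rocker's grey housing, 110 x 70 x 45 mm, fixed, turned any way; origin at the centre of its underside. x runs along its 110 mm side towards the paddle end that is up at the start. The paddle's pivot lies along y, 60 mm above the origin. Along each long side of the paddle stands a low black cheek, its top 61 mm above the bench.
- rocker (a joint): rocker angle in rad: 0 to 0.04 = off (as at the start), 0.44 = on (fully tipped over, the other end up). Pressing the raised end down raises the value. About 1.5 N (up to 4 N when pressed nearer the pivot) at the point rocker_end moves it; no spring, it stays where it is left.
- long_key_top (a point): centre of the top face of the long key: a white cap, a bar 66 mm long along y and 22 mm wide, standing 14 mm proud of the middle of its grey housing (80 x 90 x 50 mm, fixed to the bench), so 64 mm above the bench when up. The point moves with the key; z up, x along the 80 mm side.
- long_key (a joint): travel of the long key in m: 0 up, 0.008 fully down (then 6 mm proud). Latching: it slides straight down against about 3.5 N, has no spring, and stays where it is left; about 0 to 1 mm down at the start.
- square_key_top (a point): centre of the top face of the square key: a white cap, a square 30 x 30 mm, standing 14 mm proud of the middle of its grey housing (80 x 90 x 50 mm, fixed to the bench), so 64 mm above the bench when up. The point moves with the key; z up, x along the 80 mm side.
- square_key (a joint): travel of the square key in m: 0 up, 0.008 fully down (then 6 mm proud). Latching: it slides straight down against about 3.5 N, has no spring, and stays where it is left; about 0 to 1 mm down at the start.
- round_key_top (a point): centre of the top face of the round key: a white cap, a disc 32 mm across, standing 14 mm proud of the middle of its grey housing (80 x 90 x 50 mm, fixed to the bench), so 64 mm above the bench when up. The point moves with the key; z up, x along the 80 mm side.
- round_key (a joint): travel of the round key in m: 0 up, 0.008 fully down (then 6 mm proud). Latching: it slides straight down against about 3.5 N, has no spring, and stays where it is left; about 0 to 1 mm down at the start.
- start_top (a point): centre of the top of the mushroom button's black cap (52 mm across, slightly domed), 78 mm above the bench when released; moves down with the cap.
- start (a joint): travel of the mushroom button in m: 0 released, 0.008 fully down. Spring return: 1.5 N to start, 4.5 N fully down.
- start_box: the mushroom button's grey housing, 90 x 90 x 50 mm, about 0.8 kg, LOOSE on the bench; its origin is the centre of its underside, z up.
- pot: bystander, loose: terracotta flower pot, 76 mm across, 70 mm high; origin at the centre of its underside
- jug: bystander, loose: white ceramic jug, 116 mm across, 145 mm high, handle on its +y side; origin at the centre of its underside
- brush: bystander, loose: hand brush, 160 mm long, lying along its x axis, handle to -x; origin on its underside near the middle
- trowel: bystander, loose: flat trowel, 260 mm long, lying along its x axis, handle to -x; origin on its underside near the middle
- block_a: bystander, loose: round dry pressed block, 82 mm across, 48 mm high, dark; origin at the centre of its underside
- block_b: bystander, loose: round dry pressed block, 82 mm across, 48 mm high, lighter; origin at the centre of its underside
- jar: bystander, loose: closed jar, 68 mm across, 100 mm high; origin at the centre of its underside
There are look-alikes about, which are no part of the job. What is shaped like the part that bears square_key_top but green or yellow is not meant.

How it is judged:
On the way, in this order (a step that is already met when the one before it is completed fails the run):
1. the rocker is tipped fully over (on) (value of joint rocker above 0.36 rad), for 0.1 s.
2. the long key is fully down (value of joint rocker above 0.36 rad and value of joint long_key above 0.006 m), for 0.1 s.
3. the mushroom button is held fully down by the fingers (all of step 2 and value of joint start above 0.006 m and contact force between the fingers and start_box above 2 N), for 0.2 s.
At the end, for the whole second after the job is handed in: The rocker is on (over 0.36 of 0.44 rad), the long key is down (over 6 of 8 mm), the square and round keys are up (under 4 mm), and the fingers still hold the mushroom button down (over 6 of 8 mm, with over 2 N), its housing standing on the bench within 25 mm of where it was (all of step 3 and value of joint each of square_key, round_key below 0.004 m and distance of start_box from where it was at the start of the episode below 0.025 m and height (world z) of start_box below 0.008 m and angle between start_box's own z axis and vertical below 0.2 rad); the arm keeps its last pose, push and grip.
It fails at once if the long key is pushed while the rocker is still off (value of joint long_key above 0.004 m and value of joint rocker below 0.36 rad).
It fails at once if the mushroom button is pushed before the rocker is on and the long key is down (value of joint start above 0.003 m and (value of joint rocker below 0.36 rad or value of joint long_key below 0.006 m)).
It fails at once if the square key or the round key is pushed (over 4 mm) (value of joint any of square_key, round_key above 0.004 m).
It fails at once if the mushroom button's housing is lifted, tipped or shifted by over 25 mm (height (world z) of start_box above 0.008 m or angle between start_box's own z axis and vertical above 0.2 rad or distance of start_box from where it was at the start of the episode above 0.025 m).
It fails at once if a bystander is lifted, tipped over or shifted by over 25 mm (distance of any of pot, jug, brush, trowel, block_a, block_b, jar from where it was at the start of the episode above 0.025 m or angle between any of pot, jug, jar's own z axis and vertical above 0.5 rad).
It also fails if it takes over 45 s, if anything falls off the work surface, if the arm or the gripper's body presses on something with over 40 N, if the wrist force passes 120 N, or if a joint passes its speed limit or range.

## Working session

There is one attempt and no reset: what is moved stays moved. The work goes in short steps, Python scripts to look and compute and a shell command to move; the robot and the scene stay as the last step left them, time stands still between calls to the robot, and variables do not carry over. Pictures are saved under pics/ and viewed, about 8 in all and at most 12, crops included, and the job is handed in when it is done.

```bash
mkdir -p pics; ls; cat > h.py <<'E'
import numpy as np, cv2
from workcell import r
from scipy.spatial.transform import Rotation as R
def att(a):
    a=np.array(a,float)
    return a if a.shape==(3,3) else R.from_quat(a,scalar_first=True).as_matrix()
def cam(name):
    i=r.camera_info(name); K=np.array(i["K"])
    if "mount" in i:
        s=r.read_state(); T=np.eye(4); T[:3,:3]=att(s["tcp_rot"]); T[:3,3]=s["position"]; T=T@np.array(i["mount"])
    else:
        T=np.eye(4); T[:3,:3]=att(i["attitude"]); T[:3,3]=i["eye"]
    p,d=r.capture(name); return p,d,K,T
def cloud(d,K,T):
    v,u=np.mgrid[:d.shape[0],:d.shape[1]]
    c=np.stack([(u-K[0,2])/K[0,0]*d,(v-K[1,2])/K[1,1]*d,d],-1)
    w=c@T[:3,:3].T+T[:3,3]; w[d==0]=np.nan; return w
E
python3 - <<'E'
from h import *
print(r.read_state()); 
for n in ("scene","side"):
    i=r.camera_info(n); print(n,i)
    p,d,K,T=cam(n); cv2.imwrite(f"pics/{n}0.png",p); np.savez(f"{n}0.npz",p=p,d=d,K=K,T=T)
    w=cloud(d,K,T); print(w[300:320:10,200:400:100])
    for l in ["rocker_end","rocker_box","long_key_top","square_key_top","round_key_top","start_top","start_box"]:
        for m in r.silhouettes(l,n)[:3]:
            q=w[m["mask"]]; print(l,round(m["conf"],2),np.round(m["rect"]),np.round(np.nanmedian(q,0),3),np.round(np.nanpercentile(q[:,2],97),3))
E
```

```text
pics
{'t': 0.0, 'joint_pos': array([-1.44261496e+00,  4.91559674e-01,  1.55947997e+00, -6.84134576e-06,
        1.09172166e+00, -1.05581037e-01]), 'joint_velocities': array([-0.00092928, -0.00099952,  0.00012633,  0.00131501,  0.00076371,
       -0.00072922]), 'effort': array([-2.38759756e-03, -6.18463969e+01, -2.61591446e+01, -1.05390945e-04,
        4.10198249e-03, -5.12523229e-06]), 'position': array([ 0.14477264, -0.6077304 ,  0.21531718]), 'tcp_rot': array([ 0.08245372, -0.08246735,  0.70269519, -0.70186893]), 'force': array([-0.20655639, -0.02305044, -0.07175656]), 'torque': array([0.01192804, 0.03975733, 0.01790015]), 'opening': 0.0855989987383324}
scene {'K': array([[462.06221448,   0.        , 280.66557611],
       [  0.        , 462.06221448, 203.29706691],
       [  0.        ,   0.        ,   1.        ]]), 'eye': array([ 0.9125511 , -0.59742061,  1.27138763]), 'attitude': array([-0.2606576 ,  0.92722665,  0.25951258, -0.07043847])}
[[[ 4.88214283e-01 -3.29110636e-01  2.07141494e-03]
  [ 7.30922370e-01 -1.78962831e-01 -4.26808180e-03]]

 [[ 5.04951153e-01 -3.52345743e-01 
[... 1012 characters left out ...]
.14965695  0.00215606]]

 [[ 0.50155462  0.34878217 -0.0008761 ]
  [ 0.29578081  0.17296357  0.00285198]]]
rocker_end 0.74 [229. 265. 263. 288.] [0.451 0.211 0.064] 0.073
rocker_box 0.84 [221. 263. 270. 305.] [0.443 0.222 0.056] 0.071
rocker_box 0.7 [196. 221. 220. 235.] [0.649 0.171 0.062] 0.066
long_key_top 0.58 [194. 226. 218. 235.] [0.649 0.174 0.062] 0.066
square_key_top 0.7 [131. 275. 179. 338.] [0.555 0.438 0.092] 0.145
square_key_top 0.46 [248. 188. 259. 199.] [ 0.648 -0.011  0.062] 0.066
square_key_top 0.46 [128. 248. 139. 260.] [0.739 0.373 0.063] 0.067
start_top 0.64 [333. 186. 346. 199.] [ 0.435 -0.187  0.075] 0.08
start_box 0.67 [316. 184. 358. 223.] [ 0.427 -0.174  0.048] 0.078
```

```bash
python3 - <<'E'
import cv2
p=cv2.imread("pics/scene0.png"); cv2.imwrite("pics/scene0c.png",cv2.resize(p[110:350,160:460],(750,600),interpolation=cv2.INTER_CUBIC))
p=cv2.imread("pics/side0.png"); cv2.imwrite("pics/side0c.png",cv2.resize(p[140:350,100:380],(800,600),interpolation=cv2.INTER_CUBIC))
E
```

```text
(no output)
```

View pics/scene0c.png

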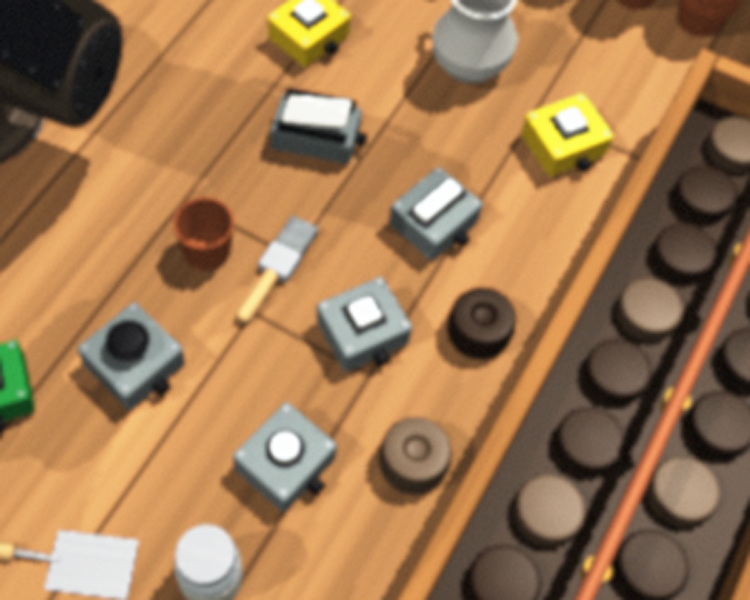

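View pics/side0c.png

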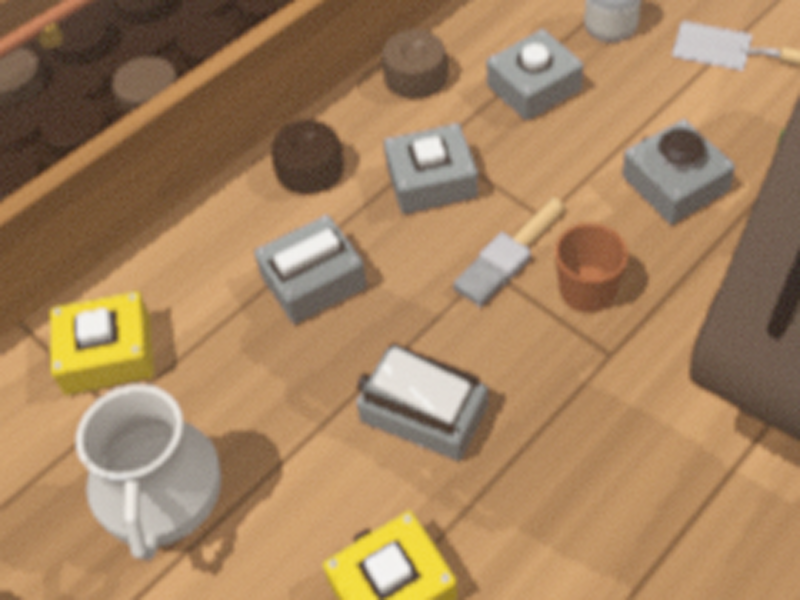

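The scene crop shows the rocker at about (317,115) and the long key at (437,205). The grey square key is at (365,313), the round key at (285,447) and the mushroom at (127,342). The look-alikes are yellow or green. Next I measure these parts in the point clouds.

```bash
python3 - <<'E'
from h import *
for n in ("scene","side"):
    f=np.load(f"{n}0.npz"); p=f["p"]; w=cloud(f["d"],f["K"],f["T"])
    hsv=cv2.cvtColor(p,cv2.COLOR_BGR2HSV)
    for l,c,zr,wh in [("rock",(.452,.206),(.047,.085),1),("long",(.652,.168),(.052,.075),1),("mush",(.438,-.193),(.066,.09),0)]:
        near=np.hypot(w[...,0]-c[0],w[...,1]-c[1])<.065
        m=near&(w[...,2]>zr[0])&(w[...,2]<zr[1])
        m&=((hsv[...,2]>165)&(hsv[...,1]<45)) if wh else True
        q=w[m]
        rect=cv2.minAreaRect((q[:,:2]*1000).astype(np.float32))
        b=cv2.boxPoints(rect)
        print(n,l,len(q),"mean",q.mean(0).round(4),"rect c",np.round(rect[0],1),np.round(rect[1],1),"ang",round(rect[2],1))
        e,v=np.linalg.eigh(np.cov(q[:,:2].T)); a=v[:,1]; print("  axis",a.round(3),np.degrees(np.arctan2(a[1],a[0])).round(1))
        s=(q[:,:2]-q[:,:2].mean(0))@a
        if l=="rock":
            k=np.polyfit(s,q[:,2],1); print("  slope along axis",k, "s",np.percentile(s,[1,99]).round(4))
            A=np.c_[q[:,:2]-q[:,:2].mean(0),np.ones(len(q))]; print("  plane",np.linalg.lstsq(A,q[:,2],rcond=None)[0].round(3))
        print("  z",np.percentile(q[:,2],[5,50,95]).round(4))
E
```

```text
scene rock 281 mean [0.4543 0.2059 0.0641] rect c [452.4 208.8] [82.1 52.8] ang 17.7
  axis [-0.963 -0.269] -164.4
  slope along axis [-0.18141998  0.06406841] s [-0.0397  0.0413]
  plane [ 0.191 -0.008  0.064]
  z [0.0553 0.0641 0.0725]
scene long 166 mean [0.6572 0.1652 0.0606] rect c [653.8 164.4] [77.  73.9] ang 76.6
  axis [0.346 0.938] 69.8
  z [0.0527 0.0614 0.0659]
scene mush 234 mean [ 0.4421 -0.1985  0.0749] rect c [ 440.4 -196.6] [49.  51.2] ang 35.1
  axis [0.458 0.889] 62.7
  z [0.0693 0.075  0.0799]
side rock 487 mean [0.4529 0.2103 0.0642] rect c [456.2 207.9] [87.3 51.2] ang 17.5
  axis [-0.96  -0.281] -163.7
  slope along axis [-0.17579132  0.06421425] s [-0.0395  0.0403]
  plane [0.158 0.086 0.064]
  z [0.0566 0.064  0.0721]
side long 150 mean [0.6535 0.1723 0.0616] rect c [662.7 167.1] [68.9 45.7] ang 75.2
  axis [0.236 0.972] 76.3
  z [0.0529 0.0623 0.0654]
side mush 171 mean [ 0.4369 -0.1876  0.0748] rect c [ 438.8 -190.9] [50.4 48.5] ang 28.6
  axis [0.641 0.767] 50.1
  z [0.0689 0.0751 0.0797]
```

```bash
python3 -m crank '[[[0.045,0.0375,0,0,0,0],[0.045,0.0375,0,0,0,0],[0.045,0.0375,0,0,0,0],[0.045,0.0375,0,0,0,0],[0.045,0.0375,0,0,0,0],[0.045,0.0375,0,0,0,0],[0.045,0.0375,0,0,0,0],[0.045,0.0375,0,0,0,0],[0,0.05,0,0,0,0],[0,0.05,0,0,0,0],[0,0.05,0,0,0,0],[0,0.05,0,0,0,0]]]' 1 40
python3 -m crank '[[[-0.0025,0.04,0,0,0,0],[-0.0025,0.04,0,0,0,0],[-0.0025,0.04,0,0,0,0],[-0.0025,0.04,0,0,0,0],[-0.0025,0.04,0,0,0,0],[-0.0025,0.04,0,0,0,0],[-0.0025,0.04,0,0,0,0],[-0.0025,0.045,0,0,0,0],[0,0,0,0,0,0],[0,0,0,0,0,0]]]'
python3 - <<'E'
from h import *
p,d,K,T=cam("wrist"); cv2.imwrite("pics/w1.png",p); np.savez("w1.npz",p=p,d=d,K=K,T=T)
w=cloud(d,K,T); q=w[(w[...,2]>.04)&(w[...,2]<.09)]
hsv=cv2.cvtColor(p,cv2.COLOR_BGR2HSV); m=(w[...,2]>.047)&(w[...,2]<.085)&(hsv[...,2]>150)&(hsv[...,1]<45)
n,lab,st,c=cv2.connectedComponentsWithStats(m.astype(np.uint8))
for i in range(1,n):
    if st[i,4]>300:
        q=w[lab==i]; rc=cv2.minAreaRect((q[:,:2]*1000).astype(np.float32)); A=np.c_[q[:,:2]-q[:,:2].mean(0),np.ones(len(q))]
        print(st[i],q.mean(0).round(4),rc,np.linalg.lstsq(A,q[:,2],rcond=None)[0].round(3))
E
```

```text
t: 2.3
position: [0.5047, -0.1064, 0.2161]
tcp_rot: [-0.083, 0.082, -0.702, 0.702]
force: [0.6, 0.2, -0.8]
opening: 0.0001
t: 3.55
position: [0.4847, 0.2168, 0.2158]
tcp_rot: [-0.083, 0.083, -0.702, 0.702]
force: [0.7, -0.3, -0.6]
opening: -0.0
[ 321    0  131   69 3087] [0.6276 0.1725 0.0502] ((645.0006103515625, 171.48834228515625), (87.22779846191406, 58.803531646728516), 74.89366149902344) [0.001 0.003 0.05 ]
[381   0  58  27 869] [0.645  0.1517 0.0629] ((642.2228393554688, 152.92208862304688), (18.039627075195312, 47.06679916381836), 12.954455375671387) [0.035 0.025 0.063]
[539  30  21  49 539] [0.6448 0.0286 0.0502] ((641.184326171875, 29.156505584716797), (37.18658447265625, 16.3939266204834), 27.405385971069336) [0.007 0.016 0.05 ]
[ 256  179   55   86 3999] [0.4589 0.2087 0.0657] ((454.503173828125, 207.56658935546875), (83.24762725830078, 44.00662612915039), 17.426589965820312) [0.174 0.055 0.066]
[ 90 267  39  38 900] [0.3556 0.3538 0.0633] ((349.85833740234375, 356.0699462890625), (30.11357879638672, 40.284088134765625), 73.90357208251953) [0.007 0.02  0.063]
```

View pics/w1.png

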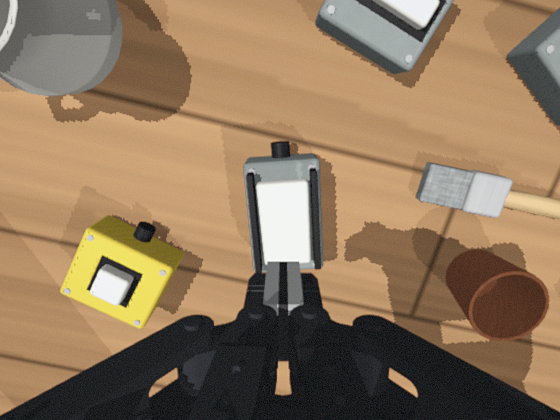

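The wrist picture shows the white paddle at about (283,222), with its housing turned about 17°. The press point (0.485, 0.217) lies straight below the tool, so I go down.

```bash
python3 -m crank '[[[0,0,-0.03,0,0,0],[0,0,-0.03,0,0,0],[0,0,-0.03,0,0,0],[0,0,-0.03,0,0,0],[0,0,-0.005,0,0,0],[0,0,-0.005,0,0,0],[0,0,-0.005,0,0,0],[0,0,-0.004,0,0,0],[0,0,-0.004,0,0,0],[0,0,-0.003,0,0,0],[0,0,0,0,0,0]]]'
```

```text
t: 4.97
position: [0.4847, 0.217, 0.0697]
tcp_rot: [-0.082, 0.083, -0.702, 0.702]
force: [-0.5, -0.4, 0.6]
opening: 0.0002
```

```bash
for i in 1; do python3 -m crank '[[[0,0,-0.002,0,0,0],[0,0,0,0,0,0]]]'; done; python3 -m crank '[[[0,0,-0.002,0,0,0],[0,0,0,0,0,0]]]'
```

```text
t: 5.22
position: [0.4848, 0.217, 0.0678]
tcp_rot: [-0.082, 0.083, -0.702, 0.702]
force: [0.4, 0.4, -0.5]
opening: 0.0
t: 5.48
position: [0.4847, 0.217, 0.0658]
tcp_rot: [-0.082, 0.083, -0.702, 0.702]
force: [0.1, 0.0, 0.6]
opening: -0.0001
```

```bash
python3 -m crank '[[[0,0,-0.002,0,0,0],[0,0,0,0,0,0]]]'
python3 - <<'E'
from h import *
p,d,K,T=cam("side"); cv2.imwrite("pics/s2.png",cv2.resize(p[225:325,190:310],(720,600),interpolation=cv2.INTER_CUBIC))
w=cloud(d,K,T); hsv=cv2.cvtColor(p,cv2.COLOR_BGR2HSV)
m=(w[...,2]>.047)&(w[...,2]<.085)&(hsv[...,2]>150)&(hsv[...,1]<45)&(np.hypot(w[...,0]-.4545,w[...,1]-.2076)<.06)
q=w[m]; s=(q[:,:2]-[.4545,.2076])@[.954,.299]; print(len(q),np.polyfit(s,q[:,2],1),np.percentile(s,[1,99]))
E
```

```text
t: 5.72
position: [0.4847, 0.217, 0.0638]
tcp_rot: [-0.082, 0.083, -0.702, 0.702]
force: [0.9, 0.1, 0.1]
opening: -0.0001
501 [0.17216426 0.06322862] [-0.05151944  0.03939078]
```

View pics/s2.png

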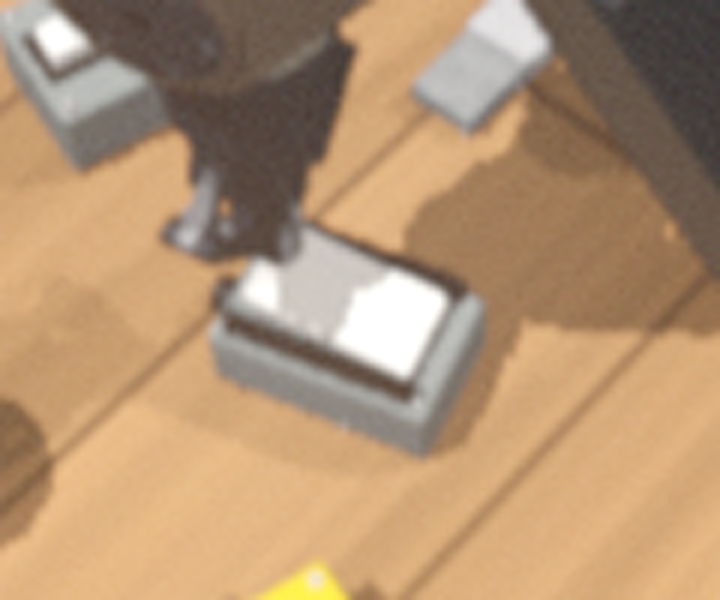

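The paddle has not moved: its slope is still +0.17. I check where the fingertips really are.

```bash
python3 - <<'E'
from h import *
s=r.read_state(); print(s["position"],att(s["tcp_rot"]).round(2))
for n in ("side","scene"):
    p,d,K,T=cam(n); w=cloud(d,K,T); v=p.max(-1)
    P=np.array([.4847,.217,.0528]); c=T[:3,:3].T@(P-T[:3,3]); print(n,"tip px",(K@c/c[2])[:2].round(1))
    m=(np.hypot(w[...,0]-.485,w[...,1]-.217)<.05)&(v<110)&(w[...,2]>.066)
    q=w[m]; print(len(q))
    for z0 in np.arange(.066,.15,.008):
        k=q[(q[:,2]>=z0)&(q[:,2]<z0+.008)]
        if len(k): print(z0.round(3),len(k),k[:,:2].min(0).round(3),k[:,:2].max(0).round(3))
p,d,K,T=cam("wrist"); cv2.imwrite("pics/w2.png",p)
E
```

```text
[0.48479155 0.21699169 0.06385322] [[-0.97 -0.    0.23]
 [-0.23 -0.   -0.97]
 [ 0.   -1.    0.  ]]
side tip px [237.  271.3]
652
0.09 1 [0.477 0.224] [0.477 0.224]
0.098 4 [0.475 0.224] [0.478 0.231]
0.106 3 [0.475 0.217] [0.477 0.231]
0.114 5 [0.47  0.213] [0.478 0.229]
0.122 13 [0.469 0.212] [0.476 0.237]
0.13 34 [0.466 0.191] [0.488 0.244]
0.138 17 [0.465 0.184] [0.482 0.253]
0.146 21 [0.465 0.2  ] [0.476 0.252]
scene tip px [295.9 157.5]
1404
0.082 7 [0.483 0.204] [0.495 0.216]
0.09 5 [0.481 0.203] [0.495 0.207]
0.098 5 [0.485 0.2  ] [0.497 0.214]
0.106 1 [0.497 0.211] [0.497 0.211]
0.114 1 [0.498 0.208] [0.498 0.208]
0.122 5 [0.487 0.192] [0.504 0.209]
0.13 12 [0.486 0.184] [0.505 0.208]
0.138 9 [0.487 0.174] [0.506 0.206]
0.146 7 [0.475 0.174] [0.506 0.222]
```

View pics/w2.png

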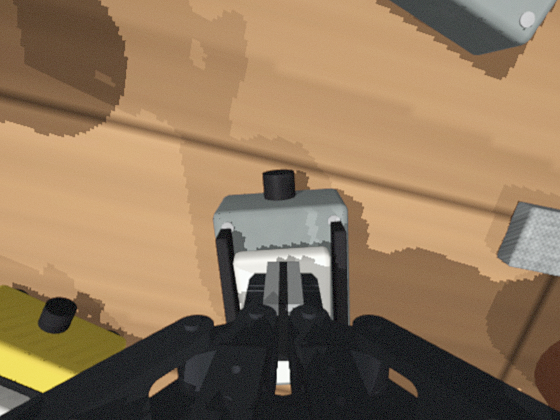

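The lateral aim is right, but the tips show about 12 mm higher than nominal. I continue down in small steps and watch the force.

```bash
python3 -m crank '[[[0,0,-0.002,0,0,0],[0,0,-0.002,0,0,0],[0,0,-0.001,0,0,0],[0,0,0,0,0,0]]]';python3 -m crank '[[[0,0,-0.002,0,0,0],[0,0,-0.001,0,0,0],[0,0,0,0,0,0]]]'; python3 -m crank '[[[0,0,-0.002,0,0,0],[0,0,-0.001,0,0,0],[0,0,0,0,0,0]]]'
python3 - <<'E'
from h import *
p,d,K,T=cam("side"); w=cloud(d,K,T); hsv=cv2.cvtColor(p,cv2.COLOR_BGR2HSV)
m=(w[...,2]>.047)&(w[...,2]<.085)&(hsv[...,2]>150)&(hsv[...,1]<45)&(np.hypot(w[...,0]-.4545,w[...,1]-.2076)<.05)
q=w[m]; s=(q[:,:2]-[.4545,.2076])@[.954,.299]; print(len(q),np.polyfit(s,q[:,2],1),np.percentile(s,[1,99]))
E
```

```text
t: 6.42
position: [0.4848, 0.217, 0.0588]
tcp_rot: [-0.082, 0.083, -0.702, 0.702]
force: [0.1, -0.4, -0.1]
opening: -0.0001
t: 6.8
position: [0.4849, 0.217, 0.0559]
tcp_rot: [-0.083, 0.082, -0.702, 0.702]
force: [0.3, -0.0, 1.0]
opening: 0.0001
t: 7.18
position: [0.4846, 0.217, 0.0528]
tcp_rot: [-0.082, 0.083, -0.702, 0.702]
force: [0.1, -1.3, -0.1]
opening: 0.0
457 [0.08178733 0.06384945] [-0.04249869  0.03818598]
```

Now it tips: the slope has gone from 0.17 to 0.08. I continue.

```bash
python3 -m crank '[[[0,0,-0.002,0,0,0],[0,0,-0.002,0,0,0],[0,0,0,0,0,0]]]';python3 -m crank '[[[0,0,-0.002,0,0,0],[0,0,-0.001,0,0,0],[0,0,0,0,0,0]]]'; 
cat > t.py <<'E'
from h import *
p,d,K,T=cam("side"); w=cloud(d,K,T); hsv=cv2.cvtColor(p,cv2.COLOR_BGR2HSV)
m=(w[...,2]>.047)&(w[...,2]<.085)&(hsv[...,2]>150)&(hsv[...,1]<45)&(np.hypot(w[...,0]-.4545,w[...,1]-.2076)<.05)
q=w[m]; s=(q[:,:2]-[.4545,.2076])@[.954,.299]; print(len(q),np.polyfit(s,q[:,2],1),np.percentile(s,[1,99]))
E
python3 t.py; python3 -m crank '[[[0,0,-0.002,0,0,0],[0,0,0,0,0,0]]]'; python3 -m crank '[[[0,0,-0.002,0,0,0],[0,0,0,0,0,0]]]'; python3 t.py
```

```text
t: 7.6
position: [0.4847, 0.217, 0.0487]
tcp_rot: [-0.082, 0.083, -0.702, 0.702]
force: [-0.5, 0.6, 1.7]
opening: -0.0001
t: 7.98
position: [0.4848, 0.217, 0.0458]
tcp_rot: [-0.082, 0.082, -0.702, 0.702]
force: [1.8, 1.2, 1.3]
opening: 0.0002
435 [-0.13697672  0.0637729 ] [-0.0421018   0.03928726]
t: 8.28
position: [0.4848, 0.217, 0.044]
tcp_rot: [-0.082, 0.082, -0.702, 0.702]
force: [-0.1, -0.1, 4.5]
opening: -0.0003
t: 8.52
position: [0.485, 0.2171, 0.0435]
tcp_rot: [0.083, -0.082, 0.702, -0.702]
force: [-2.8, -2.6, 25.1]
opening: 0.0002
409 [-0.20276922  0.0638837 ] [-0.0414928   0.03774484]
```

The hard stop is reached: 25 N, slope −0.20, so the rocker is on. The tips contact about 14 mm above the TCP, and I will use that from here. I lift and go over to the long key.

```bash
python3 -m crank '[[[0,0,0.04,0,0,0],[0,0,0.04,0,0,0],[0,0,0.04,0,0,0],[0,0,0.04,0,0,0],[0.041,-0.012,0,0,0,0],[0.041,-0.012,0,0,0,0],[0.042,-0.0125,0,0,0,0],[0.042,-0.0125,0,0,0,0],[0,0,0,0,0,0],[0,0,0,0,0,0]]]'; python3 t.py
python3 - <<'E'
from h import *
p,d,K,T=cam("wrist"); cv2.imwrite("pics/w3.png",p)
w=cloud(d,K,T)
hsv=cv2.cvtColor(p,cv2.COLOR_BGR2HSV); m=(w[...,2]>.057)&(w[...,2]<.072)&(np.hypot(w[...,0]-.651,w[...,1]-.168)<.05)&(hsv[...,2]>120)
n,lab,st,c=cv2.connectedComponentsWithStats(m.astype(np.uint8))
for i in range(1,n):
    if st[i,4]>100:
        q=w[lab==i]; rc=cv2.minAreaRect((q[:,:2]*1000).astype(np.float32)); print(st[i],q.mean(0).round(4),rc)
E
```

```text
t: 9.82
position: [0.6499, 0.168, 0.2012]
tcp_rot: [-0.082, 0.083, -0.702, 0.702]
force: [0.1, -0.1, 0.0]
opening: -0.0
483 [-0.19457946  0.06355774] [-0.04168726  0.04043019]
[ 243  159   79   57 2045] [0.6551 0.1695 0.0629] ((654.2362060546875, 168.91941833496094), (65.96279907226562, 22.537628173828125), 74.88597869873047)
```

View pics/w3.png

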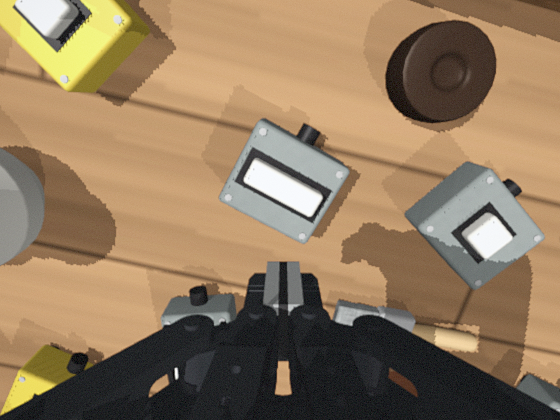

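The rocker stays on. The wrist picture shows the grey long key at (283,187), full outline, centre (0.654, 0.169). I press it.

```bash
python3 -m crank '[[[0.004,0.001,-0.03,0,0,0],[0,0,-0.03,0,0,0],[0,0,-0.03,0,0,0],[0,0,-0.03,0,0,0],[0,0,-0.02,0,0,0],[0,0,-0.006,0,0,0],[0,0,-0.003,0,0,0],[0,0,-0.003,0,0,0],[0,0,-0.003,0,0,0],[0,0,-0.003,0,0,0],[0,0,0,0,0,0]]]'; python3 -m crank '[[[0,0,-0.001,0,0,0],[0,0,0,0,0,0]]]'; python3 -m crank '[[[0,0,-0.001,0,0,0],[0,0,0,0,0,0]]]'
```

```text
t: 11.3
position: [0.655, 0.169, 0.044]
tcp_rot: [-0.083, 0.082, -0.702, 0.702]
force: [0.6, 0.5, 0.7]
opening: -0.0002
t: 11.55
position: [0.655, 0.169, 0.0431]
tcp_rot: [-0.083, 0.082, -0.702, 0.702]
force: [1.1, -0.4, 2.7]
opening: 0.0001
t: 11.8
position: [0.655, 0.169, 0.0419]
tcp_rot: [-0.083, 0.082, -0.702, 0.702]
force: [1.6, -0.1, 2.6]
opening: -0.0001
```

```bash
python3 -m crank '[[[0,0,-0.001,0,0,0],[0,0,0,0,0,0]]]'; python3 -m crank '[[[0,0,-0.001,0,0,0],[0,0,0,0,0,0]]]'; python3 -m crank '[[[0,0,-0.001,0,0,0],[0,0,0,0,0,0]]]'
```

```text
t: 12.05
position: [0.6549, 0.169, 0.0409]
tcp_rot: [-0.083, 0.082, -0.702, 0.702]
force: [3.1, 1.4, 3.1]
opening: -0.0001
t: 12.3
position: [0.655, 0.169, 0.0406]
tcp_rot: [-0.083, 0.082, -0.702, 0.702]
force: [0.5, -0.4, 8.8]
opening: -0.0004
t: 12.55
position: [0.655, 0.169, 0.0404]
tcp_rot: [-0.083, 0.082, -0.702, 0.702]
force: [-2.6, -1.2, 16.2]
opening: -0.0
```

It is at the stop (16 N). I lift, check, then travel to the mushroom.

```bash
python3 -m crank '[[[0,0,0.04,0,0,0],[0,0,0.04,0,0,0],[0,0,0.04,0,0,0],[0,0,0.04,0,0,0],[0,0,0,0,0,0],[0,0,0,0,0,0]]]'; python3 t.py
python3 - <<'E'
from h import *
p,d,K,T=cam("wrist"); w=cloud(d,K,T); hsv=cv2.cvtColor(p,cv2.COLOR_BGR2HSV)
a=np.array([.261,.965]); e=w[...,:2]-[.6545,.169]; y=e@a; x=e@[.965,-.261]
m=(abs(y)<.028)&(abs(x)<.008); print("cap z",np.nanmedian(w[m][:,2]))
h=(abs(y)<.04)&(abs(x)>.025)&(abs(x)<.035); print("housing z",np.nanmedian(w[h][:,2]))
E
python3 -m crank '[[[-0.0215,-0.0364,0,0,0,0],[-0.0215,-0.0364,0,0,0,0],[-0.0215,-0.0364,0,0,0,0],[-0.0215,-0.0364,0,0,0,0],[-0.0215,-0.0364,0,0,0,0],[-0.0215,-0.0364,0,0,0,0],[-0.0215,-0.0364,0,0,0,0],[-0.0215,-0.0364,0,0,0,0],[-0.0215,-0.0364,0,0,0,0],[-0.0215,-0.0364,0,0,0,0],[0,0,0,0,0,0],[0,0,0,0,0,0]]]'
python3 - <<'E'
from h import *
p,d,K,T=cam("wrist"); cv2.imwrite("pics/w4.png",p); w=cloud(d,K,T)
m=(np.hypot(w[...,0]-.440,w[...,1]+.194)<.045)&(w[...,2]>.066)&(w[...,2]<.09); q=w[m]
print(len(q),q.mean(0).round(4),cv2.minAreaRect((q[:,:2]*1000).astype(np.float32)),np.percentile(q[:,2],[5,50,99]).round(4))
E
```

```text
t: 13.3
position: [0.6541, 0.1689, 0.1978]
tcp_rot: [-0.082, 0.083, -0.702, 0.702]
force: [1.0, 0.2, -0.6]
opening: 0.0003
481 [-0.19237105  0.0636136 ] [-0.0414088   0.03944253]
cap z 0.26160911853641844
housing z 0.28035641644415704
t: 14.9
position: [0.4398, -0.1947, 0.1984]
tcp_rot: [0.082, -0.083, 0.703, -0.702]
force: [0.2, -0.5, 0.4]
opening: 0.0002
3134 [ 0.442  -0.1944  0.0756] ((440.2389831542969, -194.7604522705078), (51.21273422241211, 50.916622161865234), 21.02630043029785) [0.0713 0.0764 0.0788]
```

View pics/w4.png

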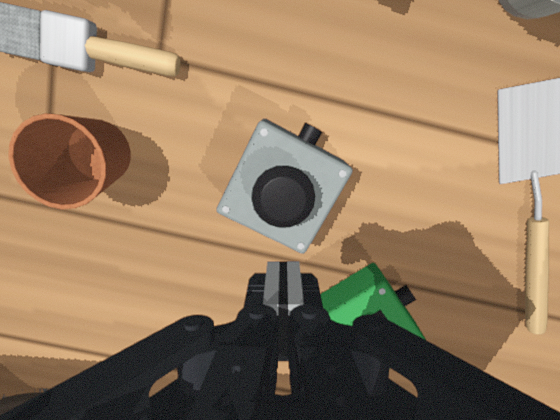

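The mushroom cap is at (284,195) in the picture, centre (0.440, −0.195). My long-key check hit the gripper in the view, so I redo it from the fixed cameras.

```bash
python3 - <<'E'
from h import *
a=np.array([.261,.965])
def f(w):
    e=w[...,:2]-[.6545,.169]; y=e@a; x=e@[.965,-.261]; ok=w[...,2]<.09
    m=(abs(y)<.025)&(abs(x)<.007)&ok; h=(abs(y)<.035)&(abs(x)>.025)&(abs(x)<.035)&ok
    return m.sum(),np.median(w[m][:,2]).round(4),np.median(w[h][:,2]).round(4)
for n in ("scene","side"):
    o=np.load(n+"0.npz"); print(n,"before",f(cloud(o["d"],o["K"],o["T"])))
    p,d,K,T=cam(n); print(n,"now",f(cloud(d,K,T)))
E
python3 t.py
```

```text
scene before (np.int64(59), np.float64(0.0633), np.float64(0.0495))
scene now (np.int64(61), np.float64(0.0559), np.float64(0.0494))
side before (np.int64(60), np.float64(0.0627), np.float64(0.0498))
side now (np.int64(60), np.float64(0.0557), np.float64(0.0496))
479 [-0.20571732  0.06358367] [-0.04140846  0.04308029]
```

The long key is now 6 mm proud (fully down) and the rocker is on. I press the mushroom.

```bash
python3 -m crank '[[[0,0,-0.03,0,0,0],[0,0,-0.03,0,0,0],[0,0,-0.03,0,0,0],[0,0,-0.03,0,0,0],[0,0,-0.01,0,0,0],[0,0,-0.005,0,0,0],[0,0,-0.002,0,0,0],[0,0,-0.002,0,0,0],[0,0,-0.002,0,0,0],[0,0,-0.001,0,0,0],[0,0,0,0,0,0]]]'; python3 -m crank '[[[0,0,-0.001,0,0,0],[0,0,0,0,0,0]]]'; python3 -m crank '[[[0,0,-0.001,0,0,0],[0,0,0,0,0,0]]]'; python3 -m crank '[[[0,0,-0.001,0,0,0],[0,0,0,0,0,0]]]'
```

```text
t: 16.48
position: [0.4401, -0.1951, 0.0571]
tcp_rot: [-0.083, 0.082, -0.702, 0.702]
force: [1.4, 2.3, 2.4]
opening: 0.0001
t: 16.73
position: [0.44, -0.1951, 0.056]
tcp_rot: [-0.083, 0.082, -0.702, 0.702]
force: [2.9, 1.0, 4.1]
opening: -0.0002
t: 16.98
position: [0.44, -0.1951, 0.0549]
tcp_rot: [-0.083, 0.082, -0.702, 0.702]
force: [1.4, 0.8, 3.7]
opening: 0.0001
t: 17.23
position: [0.4401, -0.1951, 0.0543]
tcp_rot: [-0.083, 0.082, -0.702, 0.702]
force: [1.6, 1.1, 8.4]
opening: 0.0001
```

One more millimetre for margin, then I hold and check.

```bash
python3 -m crank '[[[0,0,-0.0007,0,0,0],[0,0,0,0,0,0],[0,0,0,0,0,0],[0,0,0,0,0,0],[0,0,0,0,0,0]]]'
python3 - <<'E'
from h import *
for n in ("scene","side"):
    p,d,K,T=cam(n); w=cloud(d,K,T); cv2.imwrite(f"pics/{n}_end.png",p)
    o=np.load(n+"0.npz"); w0=cloud(o["d"],o["K"],o["T"])
    for c in (w0,w):
        m=(np.hypot(c[...,0]-.44,c[...,1]+.195)<.06)&(abs(c[...,2]-.05)<.004); print(n,m.sum(),np.median(c[m],0).round(4))
s=r.read_state(); print(s["t"],s["position"],s["force"],s["opening"])
E
python3 t.py
```

```text
t: 17.85
position: [0.4401, -0.1952, 0.0541]
tcp_rot: [-0.083, 0.082, -0.702, 0.703]
force: [0.6, 2.1, 19.1]
opening: -0.0002
scene 532 [ 0.4509 -0.2074  0.0494]
scene 394 [ 0.461  -0.2102  0.0491]
side 385 [ 0.4266 -0.1758  0.0492]
side 55 [ 0.476  -0.1624  0.0494]
17.95 [ 0.44011422 -0.19514692  0.05410871] [-1.47960844e-02  1.86421443e+00  1.82599764e+01] 5.267836849599494e-05
476 [-0.20624094  0.06381286] [-0.04126338  0.0402366 ]
```

```bash
python3 -c "
from workcell import r
print(r.sign_off()); print(r.read_state()['force'])"
```

```text
the job is handed in; nothing more can be done
None
the job is handed in; nothing more can be done
```

I tipped the rocker over, pushed the long key down, then pressed the mushroom button. I handed the job in at about 18 s with the closed fingers still holding the button down. The hand-in gives no verdict.

Last checks:
- **Rocker:** on; the paddle slope went from about +0.18 to −0.20, and it met its stop at 25 N.
- **Long key:** fully down; the cap stands 6 mm above its housing (14 mm at the start), and it met its stop at 16 N.
- **Mushroom button:** at its hard stop, held with about 18 N.
- **Mushroom housing:** its top is still 49 mm above the bench, so it is not lifted. Its sideways position could not be compared at the end because the arm hid part of it, but there was little sideways force.
- **Square key, round key and the other objects:** the tool passed well above them, but I did not measure them again at the end.

Two things disagreed along the way:
- **Fingertip height:** contact came with the TCP about 14 mm below the touched surface, although the tips should stand 11 mm ahead of it. So I went down in small steps until I felt each stop.
- **First long-key check:** the wrist camera measured the gripper instead of the key. I repeated the check with both fixed cameras, and they agreed.

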